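Tip the empty slide box onto its back and slide it home

TASK

Push the taller of the two standing blue slide boxes over, away from the robot base, so that it lies flat with its paper label up, and slide it along the bench until its leading end is flush against the front edge of the low wooden riser. Do it all by pushing with the fingers: do not pick the box up, and leave everything else on the bench where it is.

Things in the scene. Friction and masses are not known exactly. Their poses are not given: they have to be found in the camera images.
- big_box: The taller of two blue slide boxes: rigid, closed, 0.15 to 0.31 kg, standing on end. 110 mm tall (z), 90 wide (y), 36 thick (x). Origin: centre of its underside (foot). Its -x face has the paper label and looks roughly at the robot. Pushed there near its top it topples over its far lower edge past about 20 degrees of lean; it then lies label up, its x down, its z towards the riser.
- big_box_head (a point): Centre of the big box's top end face, 110 mm along its z from its origin. This is the leading end once the box is tipped. Falling straight away from its label face it hits nothing and lands 20 to 90 mm short of the riser; lying, it slides on the bench when pushed at its foot end.
- big_box_mid (a point): Centre line of the big box, half way up: 55 mm along its z from its origin (18 mm above the bench when lying).
- riser: Low fixed wooden riser across the bench beyond the boxes, 500 mm long (y), 160 deep, 22 high, with stock on it up to 55 mm high, 60 mm or more behind its front edge. Origin: at bench height, middle of its front face (the stop); x points into it, away from the robot. The boxes stand at its -x side, 110 to 140 mm left or right of its middle, turned up to 0.22 rad from it.
- small_box: The other standing blue slide box, same make but smaller: 78 mm tall, 70 mm wide (y), 30 mm thick (x). Origin: centre of its underside. It stays standing as it is.
- dropper: Amber dropper bottle, 32 mm across, 70 mm tall, standing between the lanes of the two boxes near the riser. Origin: centre of its underside. Bystander.
- beaker: Glass beaker, 68 mm across, 90 mm tall, left of the boxes. Origin: centre of its underside. Bystander.
- petri: Flat closed petri dish, 90 mm across, 15 mm tall, at the left nearer the robot. Origin: centre of its underside. Bystander.
- cylinder: Measuring cylinder on a round blue foot 64 mm across, 180 mm tall, right of the boxes. Origin: centre of its underside. Bystander.
- jar: Glass jar with a white cap, 56 mm across, 75 mm tall, at the right nearer the robot. Origin: centre of its underside. Bystander.
- brush: Small brush, 150 mm long, lying on the bench between the two boxes, pointing roughly at the riser. Origin near its middle. Bystander.
Not all that is in view belongs to the job. What is shaped like the small_box but orange or purple is not meant. What is shaped like the big_box but turquoise is not meant.

How it is judged:
By the outcome, as a careful person would: the job done as asked, in the order asked, and still so for the second after the job is handed in, with the robot touching nothing.
It also fails if it takes over 38 s, if anything falls off the work surface, if the arm or the gripper's body presses on something with over 40 N, if the wrist force passes 120 N, or if a joint passes its speed limit or range.

ROBOT

A 6-joint arm with a two-finger parallel gripper is mounted at the origin on the work surface. World frame = base frame: x ahead of the robot, y to its left, z up, the work surface at z = 0. Lengths are in m, angles in degrees, forces in N, time in s.
With the tool pointing down it reaches from about 0.375 to 0.75 m from the base axis. Payload 9 kg.
Tool frame: the origin (TCP) lies where the fingers leave the gripper's body, on its centre line; the fingertips stand 73 mm ahead of it and the grasp point (between the pads) lies 54 mm ahead of it (robot.tip_reach is the distance from the TCP to the fingertips, in m); z points along the fingers, y is the direction in which the jaws open and shut (so a half turn about z gives the same grasp; the last joint's range is limited). The gripper opens to 85 mm and grips with 20 to 120 N. Pads are 22 mm wide; open, the fingers measure 114 mm over their backs; the gripper's body (76 mm by 85 mm) begins 54 mm behind the grasp point. The pads swing forward as they close: fully open they stand 13 mm farther back than shut.
Start: joints at [59.318, 5.964, 5.575, 89.605, 0, 77.527], TCP at [0.187, 0.57, 0.304] pointing down, gripper open.
Joint ranges: [-171.21, 171.21], [-48.23, 106.86], [-62.78, 66.21], [-105.2, 120.99], [-86.42, 89.51], [-180, 180]. Speed limits (degrees/s): [127.2, 127.2, 147.25, 180, 180, 180].

INTERFACE

Orientations are given as [roll, pitch, yaw] about the fixed x, y, z axes, in that order (R = Rz(yaw) Ry(pitch) Rx(roll)).
In Python, from plant import robot gives the robot as it stands. Calls block until the motion is done:
- robot.move_pose(position, orientation): joint-space move of the TCP to a pose.
- robot.line_to(position, vel=0.15, rotation=None, guard=None): straight line of the TCP; rotation=None keeps the orientation; vel is the mean speed in m/s. With guard (N) it stops when the force on the tool has changed by that much, and returns True; else False.
- robot.goto_joints(angles): joint-space move.
- robot.set_gripper(opening): finger opening in m; the grip force is fixed at half the most; returns when the fingers have stopped.
- robot.pause(seconds).
- robot.ik(position, orientation): joint angles nearest the present ones, or None.
- robot.observe(): the state.
- robot.grab_frame(name): name is "side" or "top"; returns the picture (384x512x3 uint8, blue, green, red); there is no depth.
- robot.get_calibration(name): a dict with "vertical_fov" (degrees; the focal length in pixels is half the picture's height over the tangent of half this angle, whatever the lens; pixels are square), "cx", "cy" (the principal point, pixels), "rvec" (rotation vector, rad) and "tvec" (3), from world to camera coordinates, as OpenCV has them. Camera axes: x right, y down, z forward; pixel columns grow to the right and rows downward; lengths in m; the calibration is good to about 2 mm. A picture is of the moment at which its call begins. get_calibration takes no time and is no camera call.
A pose or a line that the arm cannot do raises robot.IKError and nothing moves.
- robot.job_done(): hands the job in, once; it reports no verdict.
The state is a dict: "time": time; "q": joint angles; "qvel": joint speeds; "joint_torque": joint torques, N m; "tool_pos": TCP position; "tcp_rot": TCP orientation; "ft_force": force on the tool from outside, world axes, zero at the start; "torque": the same for the moment, N m; "gripper_width": finger opening in m.
Only numpy, scipy, OpenCV 4.12 (cv2) and the standard library are available. Lean on these libraries where they do the work, as an engineer would, in place of code of your own. Each camera call takes 0.05 s, during which the arm holds its last target. There are 200 camera calls.

## Working session

There is one attempt and no reset: what is moved stays moved. The work goes in short steps, each a Python script; the robot and the scene stay as the last script left them, time stands still between calls to the robot, and variables do not carry over. Pictures are saved under pics/ and viewed, about 8 in all and at most 12, crops included, and the job is handed in when it is done.

```bash
mkdir -p pics; ls; python3 - <<'E'
from plant import robot
import cv2
for n in("side","top"):
    cv2.imwrite(f"pics/{n}0.png",robot.grab_frame(n)); print(n,robot.get_calibration(n))
o=robot.observe();print(o['time'],o['tool_pos'],o['tcp_rot'],o['gripper_width'],robot.tip_reach)
E
```

```text
pics
side {'vertical_fov': 49.75273220725958, 'cx': 247.4697127686873, 'cy': 199.09830694010964, 'rvec': array([ 1.97032645, -0.76892466,  0.45677838]), 'tvec': array([-0.36814136,  0.25513627,  0.76740145])}
top {'vertical_fov': 44.94480453852413, 'cx': 259.2192655610762, 'cy': 199.1571641756578, 'rvec': array([ 2.18096018, -2.19102174,  0.04334626]), 'tvec': array([0.01515159, 0.5208925 , 1.43929053])}
0.1 [0.18735549 0.56976179 0.30322316] [-1.79932038e+02 -1.27358258e-02  1.61791735e+02] 0.08553064884307182 0.0726
```

View pics/side0.png

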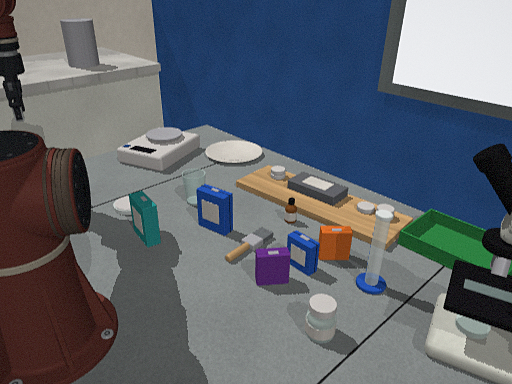

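View pics/top0.png

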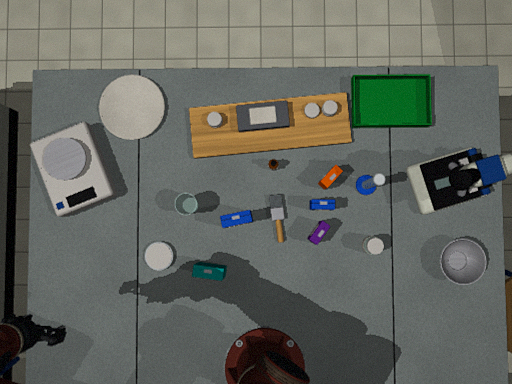

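Candidates for the target are blue tall (side 213,209 / top 236,219), blue small (303,252 / 322,204), turquoise (145,218 / 209,271), purple (272,266 / 319,232) and orange (335,243 / 331,177). I choose the left blue box and will check it with a crop.

```bash
cat > h.py <<'E'
import numpy as np, cv2
from plant import robot
def cam(n):
    c=robot.get_calibration(n); f=192/np.tan(np.radians(c["vertical_fov"])/2)
    R=cv2.Rodrigues(np.array(c["rvec"]))[0]; t=np.array(c["tvec"])
    return np.array([[f,0,c["cx"]],[0,f,c["cy"]],[0,0,1]]),R,t
def ray(n,uv,z):
    K,R,t=cam(n); uv=np.atleast_2d(uv).astype(float)
    d=(R.T@np.linalg.inv(K)@np.c_[uv,np.ones(len(uv))].T).T; C=-R.T@t
    return C+d*((z-C[2])/d[:,2])[:,None]
def proj(n,P):
    K,R,t=cam(n); return cv2.projectPoints(np.atleast_2d(P).astype(float),R,t,K,None)[0][:,0]
def blue(im):
    h=cv2.cvtColor(im,cv2.COLOR_BGR2HSV); return cv2.inRange(h,(105,130,50),(125,255,255))
def wood(im):
    h=cv2.cvtColor(im,cv2.COLOR_BGR2HSV); return cv2.inRange(h,(8,80,70),(22,255,255))
def blobs(m,amin=40):
    c=cv2.findContours(m,cv2.RETR_EXTERNAL,cv2.CHAIN_APPROX_NONE)[0]
    return sorted([k for k in c if cv2.contourArea(k)>amin],key=cv2.contourArea,reverse=True)
E
python3 - <<'E'
from h import *
np.set_printoptions(precision=4,suppress=True)
T=cv2.imread("pics/top0.png");S=cv2.imread("pics/side0.png")
for n in("side","top"):
    K,R,t=cam(n); print(n,"C",-R.T@t)
for n,I in(("top",T),("side",S)):
    for k in blobs(blue(I))[:6]:
        r=cv2.minAreaRect(k);print(n,cv2.contourArea(k),r)
w=max(blobs(wood(T)),key=cv2.contourArea)[:,0]
r=cv2.minAreaRect(w);b=cv2.boxPoints(r);print("riser",r);print(ray("top",b,.022))
# bottom edge fit
pts=[]
for u in range(200,346):
    v=w[w[:,0]==u,1]
    if len(v): pts.append((u,v.max()+.5))
l=np.polyfit(*np.array(pts).T,1);res=np.polyval(l,[p[0] for p in pts])-[p[1] for p in pts]
print("front edge",l,res.std());e=[(u,np.polyval(l,u)) for u in(200,345)]
print(ray("top",e,.022),ray("top",e,0))
a=cv2.resize(T[145:255,195:345],None,fx=5,fy=5,interpolation=cv2.INTER_CUBIC)
cv2.imwrite("pics/c1.png",a)
a=cv2.resize(S[160:290,180:330],None,fx=5,fy=4.5,interpolation=cv2.INTER_CUBIC);cv2.imwrite("pics/c2.png",a)
E
```

```text
side C [-0.102  -0.6475  0.5999]
top C [ 0.4409 -0.0094  1.4658]
top 564.0 ((490.3999938964844, 169.6999969482422), (26.246904373168945, 23.717084884643555), 71.56504821777344)
top 337.0 ((235.75633239746094, 218.37905883789062), (12.278433799743652, 30.802297592163086), 77.7352294921875)
top 224.5 ((322.0, 204.0), (10.0, 24.0), 90.0)
top 178.0 ((365.5, 184.5), (19.0, 19.0), 90.0)
side 46219.5 ((336.8752136230469, 82.4111099243164), (402.6627197265625, 190.3001251220703), 18.103763580322266)
side 1387.0 ((214.5, 209.5), (51.0, 35.0), 90.0)
side 667.5 ((301.9573059082031, 252.88414001464844), (32.13557434082031, 42.6265754699707), 6.340191841125488)
side 314.0 ((370.3653564453125, 283.673095703125), (30.397998809814453, 18.827146530151367), 11.309932708740234)
riser ((269.7020568847656, 124.66496276855469), (50.65178298950195, 159.2887420654297), 84.22566986083984)
[[ 0.8116  0.2366  0.022 ]
 [ 0.8586 -0.2631  0.022 ]
 [ 0.6986 -0.2767  0.022 ]
 [ 0.6513  0.2199  0.022 ]]
front edge [ -0.0999 176.9068] 0.2861036534809251
[[ 0.6542  0.1979  0.022 ]
 [ 0.6968 -0.2564  0.022 ]] [[ 0.6574  0.2011  0.    ]
 [ 0.7007 -0.2602  0.    ]]
```

View pics/c1.png

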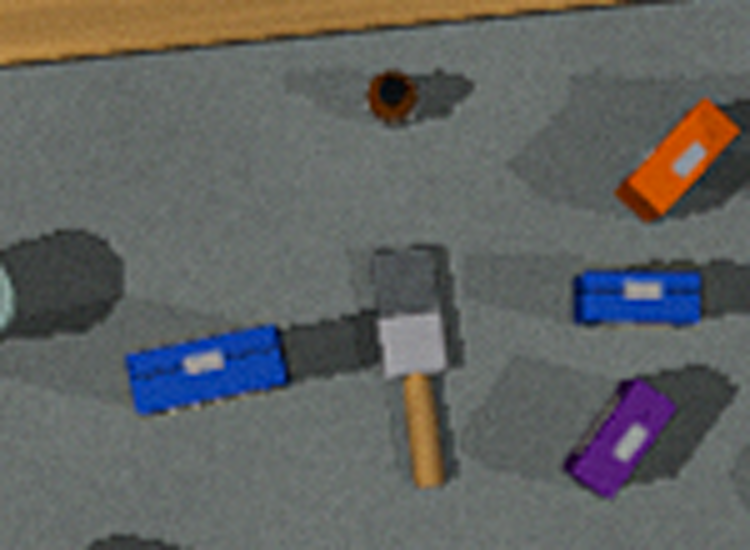

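View pics/c2.png

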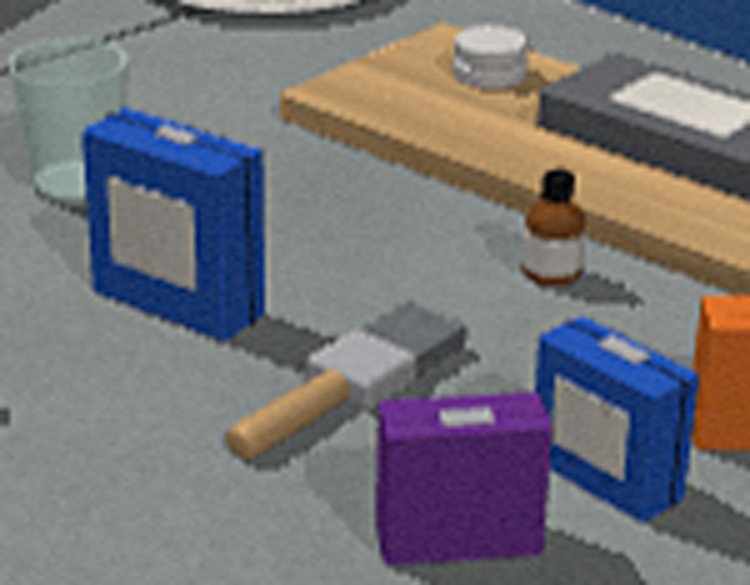

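```bash
cat > m.py <<'E'
from h import *
np.set_printoptions(precision=4,suppress=True)
T=cv2.imread("pics/top0.png")
k=[b for b in blobs(blue(T)) if abs(cv2.minAreaRect(b)[0][0]-236)<8][0]
r=cv2.minAreaRect(k);print(ray("top",[r[0]],.11))
for nm,cr,z in(("big",[(126,356),(276,326),(288,381),(140,412)],.11),("small",[(575,272),(700,270),(700,325),(578,323)],.078)):
    P=ray("top",np.array(cr)/5+[195,145],z);c=P.mean(0)
    e=(P[0]-P[1])+(P[3]-P[2]); yaw=np.degrees(np.arctan2(-e[0],e[1]))
    print(nm,c,"yaw",yaw,"w",np.linalg.norm(P[0]-P[1]),np.linalg.norm(P[2]-P[3]),"t",np.linalg.norm(P[0]-P[3]),np.linalg.norm(P[1]-P[2]))
# side view: front bottom corners of big on z=0, top on .11 (crop 5x,4.5y off 180,160)
q=lambda a:np.array(a)/[5,4.5]+[180,160]
print("side foot",ray("side",q([(94,290),(226,340)]),0),"top",ray("side",q([(86,130),(246,180)]),.11))
print("dropper foot",ray("side",q([(553,278)]),0),"brush tip",ray("top",np.array([(375,250),(435,250),(385,375)])/5+[195,145],.01))
print("beaker",ray("top",[(187,203)],.09))
print("riser left end side", ray("side",q([(283,95)]),.022))
E
python3 m.py
python3 - <<'E'
from plant import robot
for x in (.36,.38,.40,.45,.5,.55):
    for a in (10,190,-80,100): print(x,a,robot.ik([x,.09,.09],[180,0,a]))
E
```

```text
[[0.4598 0.0801 0.11  ]]
big [0.4587 0.0779 0.11  ] yaw 11.30514017380943 w 0.08945818334323917 0.08830276822880134 t 0.03373142474595573 0.03287983210485787
small [ 0.5005 -0.1776  0.078 ] yaw -0.2769331345314094 w 0.07458073892988466 0.07268259763085956 t 0.03054606810480201 0.03286911767913711
side foot [[0.4367 0.1208 0.    ]
 [0.455  0.0333 0.    ]] top [[0.4349 0.1154 0.11  ]
 [0.4574 0.0176 0.11  ]]
dropper foot [[ 0.6277 -0.0354  0.    ]] brush tip [[ 0.5341 -0.0211  0.01  ]
 [ 0.5339 -0.0588  0.01  ]
 [ 0.4556 -0.0269  0.01  ]]
beaker [[0.5064 0.2265 0.09  ]]
riser left end side [[0.6522 0.212  0.022 ]]
0.36 10 [ -6.40528466 -34.90126243 -51.47003096  73.43123147   0.
 163.59471534]
0.36 190 [ -6.40528466 -34.90126243 -51.47003096  73.43123147   0.
 -16.40528466]
0.36 -80 [  -6.40528466  -34.90126243  -51.47003096   73.43123147    0.
 -106.40528466]
0.36 100 [ -6.40528466 -34.90126243 -51.47003096  73.43123147   0.
  73.59471534]
0.38 10 [ -6.05788172 -30.04090339 -48.24144954  71.79945385   0.
 163.94211828]
0.38 190 [ -6.05788172 -30.04090339 -48.24144954  71.79945385   0.
[... 809 characters left out ...]
46275  68.17737257   0.
  74.90600381]
0.5 10 [ -4.5755558   -5.71012518 -28.61409871  67.09602647   0.
 165.4244442 ]
0.5 190 [ -4.5755558   -5.71012518 -28.61409871  67.09602647   0.
 -14.5755558 ]
0.5 -80 [  -4.5755558    -5.71012518  -28.61409871   67.09602647    0.
 -104.5755558 ]
0.5 100 [ -4.5755558   -5.71012518 -28.61409871  67.09602647   0.
  75.4244442 ]
0.55 10 [ -4.15355826   3.00448772 -20.03157379  66.96393849   0.
 165.84644174]
0.55 190 [ -4.15355826   3.00448772 -20.03157379  66.96393849   0.
 -14.15355826]
0.55 -80 [  -4.15355826    3.00448772  -20.03157379   66.96393849    0.
 -104.15355826]
0.55 100 [ -4.15355826   3.00448772 -20.03157379  66.96393849   0.
  75.84644174]
```

```bash
cat > a.py <<'E'
from h import *
c=np.array([.459,.078]);a=np.radians(11.3);d=np.array([np.cos(a),np.sin(a)])
P=lambda s,z:[*(c+s*d),z]
O=[180,0,11.3-180]
robot.move_pose(P(-.07,.27),O)
robot.set_gripper(.045)
robot.line_to(P(-.07,.162),vel=.2)
print("f0",robot.observe()['ft_force'])
print(robot.line_to(P(-.02,.162),vel=.06,guard=1.5),robot.observe()['tool_pos'],robot.observe()['ft_force'])
robot.line_to(P(.024,.162),vel=.08)
o=robot.observe();print(o['ft_force'],o['tool_pos'])
robot.pause(.5)
robot.line_to(P(-.05,.162),vel=.2)
print(robot.observe()['time'],robot.observe()['gripper_width'])
for n in("side","top"): cv2.imwrite(f"pics/{n}1.png",robot.grab_frame(n))
s=cv2.resize(cv2.imread("pics/side1.png")[150:300,140:340],None,fx=2,fy=2)
t=cv2.resize(cv2.imread("pics/top1.png")[130:280,160:360],None,fx=2,fy=2)
cv2.imwrite("pics/c3.png",np.hstack([s,t]))
E
python3 a.py
```

```text
f0 [-0.37399858 -0.1882368  -0.04903133]
False [0.43915469 0.07404798 0.16196768] [-0.0403393  -0.27487142 -0.07283485]
[-0.19515015  0.82675293  0.40733516] [0.48216078 0.08271273 0.16186991]
5.9333 0.045285826513986174
```

View pics/c3.png

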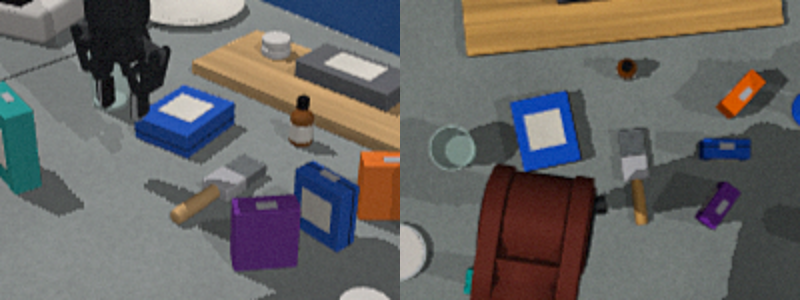

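The box lies label up, short of the riser, with the foot end near the arm's shadow (top view about 240,210). Next I measure its pose and push.

```bash
cat >> h.py <<'E'
def lying(im):
    m=blue(im);m[:, :200]=0;m[:,275:]=0;m[:140]=0;m[235:]=0
    r=cv2.minAreaRect(max(blobs(m),key=cv2.contourArea));b=cv2.boxPoints(r)
    P=ray("top",b,.034);c=P.mean(0)
    L=np.array([P[1]-P[0],P[2]-P[1]]);i=np.argmax(abs(L[:,0]));e=L[i]*np.sign(L[i,0])
    return c,np.degrees(np.arctan2(e[1],e[0])),np.linalg.norm(L[i]),np.linalg.norm(L[1-i])
E
cat > b.py <<'E'
from h import *
np.set_printoptions(precision=4,suppress=True)
c,y,l,w=lying(cv2.imread("pics/top1.png"));print(c,y,l,w)
a=np.radians(y);d=np.array([np.cos(a),np.sin(a)]);print("foot",c[:2]-.055*d,"head",c[:2]+.055*d)
h=c[:2]+.055*d
print("riser x at head",.6561-.0938*(h[1]-.2)-h[0])
E
python3 b.py
```

```text
[0.5325 0.0963 0.034 ] 11.913508173725196 0.11050560536693445 0.09184575032454272
foot [0.4787 0.0849] head [0.5863 0.1076]
riser x at head 0.07845115321176332
```

```bash
cat > p.py <<'E'
from h import *
np.set_printoptions(precision=4,suppress=True)
c=np.array([.5325,.0963]);a=np.radians(5.36);n=np.array([np.cos(a),np.sin(a)])
P=lambda s,z:[*(c+s*n),z]
robot.line_to(P(-.112,.162),vel=.15,rotation=[180,0,5.36-180])
robot.line_to(P(-.112,.087),vel=.12)
g=robot.line_to(P(-.004,.087),vel=.06,guard=8)
o=robot.observe();print(g,"s",(np.array(o['tool_pos'])[:2]-c)@n,o['ft_force'],o['tool_pos'])
if not g:
    g=robot.line_to(P(.03,.087),vel=.02,guard=6)
o=robot.observe();print(g,"s",(np.array(o['tool_pos'])[:2]-c)@n,o['ft_force'],o['time'])
for n_ in("side","top"): cv2.imwrite(f"pics/{n_}2.png",robot.grab_frame(n_))
s=cv2.resize(cv2.imread("pics/side2.png")[150:250,140:273],None,fx=3,fy=3)
t=cv2.resize(cv2.imread("pics/top2.png")[130:230,180:313],None,fx=3,fy=3)
cv2.imwrite("pics/c4.png",np.hstack([s,t]))
E
python3 p.py
```

```text
False s -0.004014976085537384 [-0.9306 -0.307  -0.7058] [0.5285 0.0959 0.0871]
True s 0.012266979972213687 [0.5626 0.7603 0.4156] 9.9917
```

View pics/c4.png

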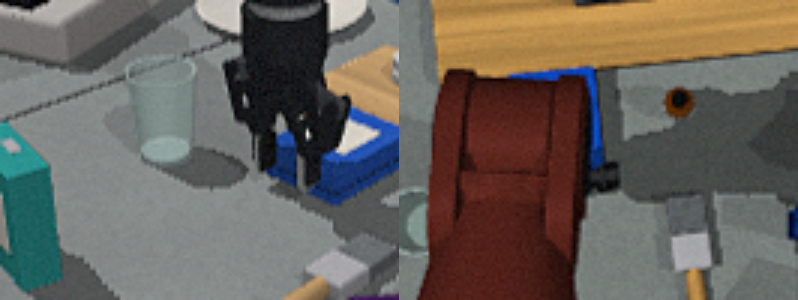

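Contact came at s = 12.3 mm against 12 mm predicted. I'll press once more to seat both corners, then retreat and check.

```bash
cat > q.py <<'E'
from h import *
np.set_printoptions(precision=4,suppress=True)
c=np.array([.5325,.0963]);a=np.radians(5.36);n=np.array([np.cos(a),np.sin(a)])
P=lambda s,z:[*(c+s*n),z]
g=robot.line_to(P(.022,.087),vel=.015,guard=14)
o=robot.observe();print(g,"s",(np.array(o['tool_pos'])[:2]-c)@n,o['ft_force'])
robot.line_to(P(-.05,.087),vel=.08)
robot.line_to(P(-.05,.25),vel=.2)
robot.move_pose([.187,.57,.304],[180,0,161.8]); robot.pause(.3)
print(robot.observe()['time'])
for n_ in("side","top"): cv2.imwrite(f"pics/{n_}3.png",robot.grab_frame(n_))
S=cv2.imread("pics/side3.png");T=cv2.imread("pics/top3.png")
c,y,l,w=lying(T);print(c,y,l,w)
d=np.array([np.cos(np.radians(y)),np.sin(np.radians(y))]);h=c[:2]+.055*d;print("head",h,"gap normal",(np.array([.6561,.2])-h)@n)
cv2.imwrite("pics/c5.png",np.hstack([cv2.resize(S[150:250,160:293],None,fx=3,fy=3),cv2.resize(T[130:230,190:323],None,fx=3,fy=3)]))
T0=cv2.imread("pics/top0.png")
for k0,k1 in zip(blobs(blue(T0))[2:4],[b for b in blobs(blue(T)) if cv2.minAreaRect(b)[0][0]>300][1:3]): print(cv2.minAreaRect(k0)[0],cv2.minAreaRect(k1)[0])
E
python3 q.py
```

```text
True s 0.012592762792207283 [-1.5502  0.4529  0.2858]
14.6667
[0.6087 0.0968 0.034 ] 5.530756317593411 0.11016712697472124 0.09071692347454648
head [0.6634 0.1021] gap normal 0.0018506020216125102
(322.0, 204.0) (322.0, 204.0)
(365.5, 184.5) (364.8103332519531, 184.77581787109375)
```

View pics/c5.png

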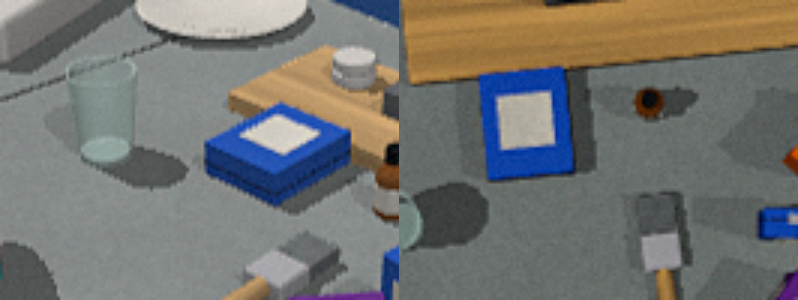

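```bash
python3 -c "
from plant import robot
robot.job_done();print(robot.observe()['time'])"
```

```text
the job is handed in; nothing more can be done
the job is handed in; nothing more can be done
```

I tipped the taller blue box over away from the base and slid it, with two fingers on its foot end, until it stopped against the riser. I then backed the arm off and handed the job in at about 15 s.

**Final position:**
- The last picture shows the box lying label up against the riser.
- Its yaw is 5.5°, against 5.4° for the riser edge.
- The push came to a hard stop at 12.3 mm, against 12 mm predicted. A second, firmer press moved only 0.3 mm more.

**One disagreement:** the camera estimate still gives a gap of about 1.8 mm. That is within the 2 mm calibration error and the uncertainty of where the riser's front edge lies. The hard stop at the predicted place points to contact.

**Other objects:** between the first and last top views, the small box did not shift and the cylinder's foot shifted less than 1 pixel. The beaker, dropper and brush look undisturbed in the last picture. I did not measure those three, and I did not check the petri dish or jar.

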